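# Open the red-handled lift-and-slide hatch of the topping station

## Task

On the steel topping station, open the well under the hatch with the red handle: lift that hatch up out of its recess, slide it along its channels to the middle of the station, and set it down flat on the black parking pad there, then let go. Leave the hatch with the blue handle closed.

Things in the scene. Friction and masses are not known exactly. Their poses are not given: they have to be found in the camera images.
- station: Fixed steel housing 154 x 432 x 92 mm (x, y, z), long axis y; origin: centre of underside. Wells centred at y = +-143 mm hold cups. Each has a recessed seat, y 80 to 206 mm from the middle, ledge 50 mm above the origin (10 mm below deck and end walls). Channel side walls, inner faces x = +-69 mm, full length, carry inward lips: inner edges x = +-59 mm, undersides 88 mm, tops 92 mm high.
- park (a point): Centre of the parking deck's top, 60 mm above the station's origin; axes as the station's. The flat deck spans 160 mm in y between the two wells; a black pad, 124 x 120 mm in x, y, marks its middle. A seated hatch must rise over 10 mm to clear the deck and meets the channel lips at 28 mm; about 19 mm is right for sliding.
- red_hatch: Loose white plate 130 x 120 x 10 mm, 0.28 to 0.5 kg, origin: centre of underside. Red bar handle: 76 mm along x, 12 wide in y, 14 high, its centre 46 mm above the origin, on two posts 60 mm apart; pinch it mid-bar from above, across y. Starts seated in either well, square with the station to 1 degree, top level with the deck, play about 4 mm in x, 3 mm in y. Slides only towards the middle.
- blue_hatch: The hatch seated in the other well, the same in every size but with a blue bar handle; origin: centre of the plate's underside. It stays closed.
Things that resemble listed ones, but are neither listed nor needed, are in the scene too. Leave any orange or purple look-alike of the red_hatch alone.

How it is judged:
By the outcome, as a careful person would: the job done as asked, in the order asked, and still so for the second after the job is handed in, with the robot touching nothing.
It also fails if it takes over 32 s, if anything falls off the work surface, if the arm or the gripper's body presses on something with over 40 N, if the wrist force passes 120 N, or if a joint passes its speed limit or range.

## Robot

A 7-joint arm with a two-finger parallel gripper is mounted at the origin on a cart in front of the work surface, level with it; the furniture and walls round the work are solid. World frame = base frame: x ahead of the robot, y to its left, z up, the work surface at z = 0. Lengths are in mm, angles in rad, forces in N, time in s.
With the tool pointing down it reaches from about 400 to 875 mm from the base axis. Payload 4.4 kg.
Tool frame: the origin (TCP) lies at the very end of the fingers, on their centre line; the grasp point (between the pads) lies 19 mm behind it (grip_depth is the distance from the TCP to the grasp point, in mm); z points along the fingers, y is the direction in which the jaws open and shut (so a half turn about z gives the same grasp; the last joint's range is limited). The gripper opens to 85 mm and grips with 20 to 120 N. Pads are 22 mm wide; open, the fingers measure 114 mm over their backs; the gripper's body (76 mm by 85 mm) begins 54 mm behind the grasp point. The pads swing forward as they close: fully open they stand 13 mm farther back than shut.
Start: joints at [1.136, 0.628, 0.038, 1.517, -0.027, 0.996, -0.02], TCP at [234.351, -606.298, 231.313] pointing down, gripper open.
Joint ranges: [-3.06, 3.06], [-0.37, 2.12], [-1.25, 1.32], [0.18, 2.47], [-1.1, 4.24], [0.23, 1.98], [-2.94, 2.94]. Speed limits (rad/s): [2.57, 2.57, 3.14, 3.14, 3.14, 3.14, 3.14].

## Interface

Orientations are given as [roll, pitch, yaw] about the fixed x, y, z axes, in that order (R = Rz(yaw) Ry(pitch) Rx(roll)).
In Python, from cell import read_state, get_image, finish_job, recognise, outline_of, grip_depth gives the robot as it stands. The module is installed in compiled form; this text tells all that it offers.
- The arm moves only by the tool send_rows, never from a script. Its argument "rows" is a list of rows, each a list of 5 numbers: the gripper command: -1 is shut, 1 is fully open, values between are in proportion, then the shift along the tool's x, y, z in m, then the turn about the tool's z in rad. In form: [[claw, tx, ty, tz, roll], ...]. A call has 1 to 12 rows; each row shifts and turns the pose as measured when the row begins, along the tool's axes as they then stand; what a row does not reach is not made up. A row lasts 1/12 s, in which the tool goes at most 41.7 mm and 7.16 degrees, less where a joint would pass 70% of its speed; a pose out of reach is approached as far as the arm can. A call with a gripper value outside its range is refused whole. The fingers move at their own pace and stop on an object; the grip force is fixed at half the most. Time passes only in rows, so rows that do not move let the fingers close. It gives the time, the measured TCP pose, the force and the opening at its end, in the units of the state.
- read_state(): the state, without advancing time (a new reading comes with each control period).
- get_image(name): name is "side" or "top" or "wrist"; returns a dict with "image" (420x560x3 uint8, blue, green, red), "z_map" (420x560 float32, mm along the optical axis (not along the pixel's ray), 0 where there is no reading), "K" (3x3 intrinsics, pixels), "R" (3x3) and "t" (3): a world point X has camera coordinates R X + t; the wrist camera has in their place "tool_from_camera" (4x4, takes a point from camera to tool coordinates, whose origin is the TCP and whose axes are the flange's). Camera axes: x right, y down, z forward; pixel columns grow to the right and rows downward; lengths in mm; the calibration is good to about 2 mm. The wrist camera is an equidistant fisheye: a pixel r from the principal point sees the ray r / f radians off the axis. A picture is of the moment at which its call begins: read the wrist's pose just before it.
- finish_job(): hands the job in, once; it reports no verdict.
Trained networks look in a picture, given as the dict that the camera call returned (one of the last four; its "shot" number tells which), for a name from the list of things; names that differ only in an ending like _2 or _b are one class to them, and where a whole thing is asked for, a point or a joint stands for the part that bears it (a point fixed in the world has none). Each returns a list of dicts, best first, with "score" (0 to 1); they miss things now and then, are a little off and sometimes report something else, mostly with a low value. They report only what shows in the picture. A call takes as long as a camera call. They do not tell look-alikes from the thing itself.
- recognise(picture, query): "box" ([left, top, right, bottom] in pixels, round what is visible of it).
- outline_of(picture, query): "mask" (420x560 bool, what is visible of it) and "box" ([left, top, right, bottom] in pixels, round what is visible of it).
The state is a dict: "clock": time; "qpos": joint angles; "qd": joint speeds; "tau": joint torques, N m; "eef_pos": TCP position; "tool_rot": TCP orientation; "force": force on the tool from outside, world axes, zero at the start; "torque": the same for the moment, N m; "width": finger opening in mm.
Only numpy, scipy, OpenCV 4.12 (cv2) and the standard library are available. Lean on these libraries where they do the work, as an engineer would, in place of code of your own. Each camera call takes 0.05 s, during which the arm holds its last target.

## Working session

There is one attempt and no reset: what is moved stays moved. The work goes in short steps, Python scripts to look and compute and a tool call to move; the robot and the scene stay as the last step left them, time stands still between calls to the robot, and variables do not carry over. Pictures are saved under pics/ and viewed, and the job is handed in when it is done.

Besides the shell and the picture viewer there is one more tool, called after ">>>" as a command line: name --pt "numbers of a row" for each row, then --argument value for the rest. send_rows: Moves the arm, as the interface text tells. Its arguments: {"type":"object","properties":{"rows":{"type":"array"}},"required":["rows"]}

```bash
mkdir -p pics; python3 - <<'E'
from cell import *
import cv2,numpy as np
s=read_state()
for k in s: print(k,np.round(s[k],3) if not isinstance(s[k],str) else s[k])
for n in("side","top"):
    p=get_image(n);cv2.imwrite(f"pics/{n}0.png",p["image"])
    print(n,p["K"].round(1).tolist(),p["R"].round(3).tolist(),p["t"].round(1))
    for q in("red_hatch","blue_hatch","station"):
        print(q,[(r["box"],round(r["score"],2)) for r in recognise(p,q)])
E
```

```text
clock 0.0
qpos [ 1.136  0.629  0.038  1.518 -0.027  0.996 -0.02 ]
qd [ 0.001 -0.001  0.001 -0.001  0.002 -0.001  0.002]
tau [-1.0000e-03 -5.6340e+01  1.2260e+00 -1.9344e+01  1.1000e-02  1.1000e-02
 -0.0000e+00]
eef_pos [ 234.132 -605.708  230.404]
tool_rot [-3.14   0.     0.369]
force [-0.087  0.4   -0.403]
torque [-0.033  0.036 -0.075]
width 85.285
side [[450.6, 0.0, 278.4], [0.0, 450.6, 209.8], [0.0, 0.0, 1.0]] [[-0.994, -0.106, -0.016], [-0.041, 0.515, -0.856], [0.099, -0.851, -0.517]] [531.6 110.8 982.6]
red_hatch [([188.2, 159.9, 243.8, 199.2], 0.84), ([233.1, 184.1, 283.2, 216.7], 0.83), ([334.6, 202.9, 392.6, 249.2], 0.65), ([351.5, 276.4, 422.4, 332.7], 0.6), ([216.6, 180.3, 301.3, 331.4], 0.22)]
blue_hatch [([225.4, 257.7, 295.2, 301.7], 0.74)]
station [([216.5, 175.3, 304.0, 329.2], 0.89)]
top [[513.4, 0.0, 282.0], [0.0, 513.4, 207.3], [0.0, 0.0, 1.0]] [[0.006, -1.0, 0.004], [-0.997, -0.006, -0.082], [0.082, -0.004, -0.997]] [ -50.1  521.7 1287.7]
red_hatch [([354.9, 98.8, 412.8, 145.4], 0.84), ([284.9, 149.2, 329.6, 205.1], 0.78), ([268.9, 254.5, 326.1, 312.2], 0.6), ([170.9, 259.3, 220.3, 312.0], 0.56)]
blue_hatch [([164.3, 168.6, 216.2, 218.1], 0.88)]
station [([154.7, 147.1, 339.3, 228.2], 0.85)]
```

View pics/top0.png

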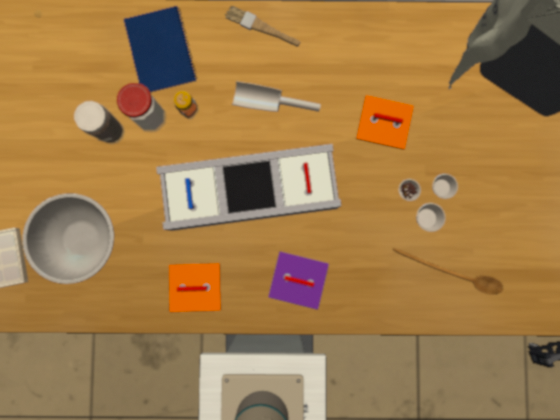

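View pics/side0.png

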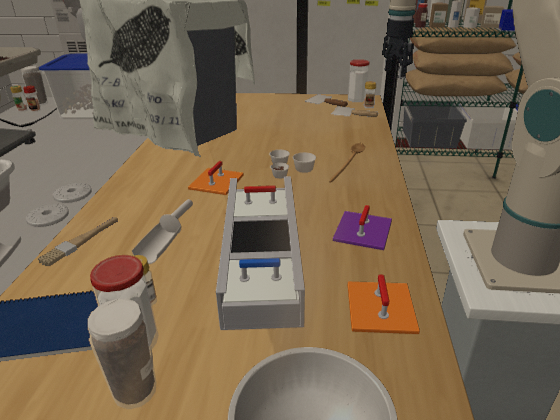

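The red handle appears four times. In the top view it is at (308,178) on the white plate in the station, at (388,119) and (193,288) on orange look-alikes, and at (298,280) on a purple one. Only the white one in the station fits. Next I measure it and enlarge a crop.

```bash
cat > h.py <<'E'
from cell import *
import cv2,numpy as np
def cloud(p):
    z=p["z_map"].astype(float);K=p["K"]
    v,u=np.mgrid[0:z.shape[0],0:z.shape[1]]
    c=np.stack([(u-K[0,2])/K[0,0]*z,(v-K[1,2])/K[1,1]*z,z],-1)
    w=(c-p["t"])@p["R"]; w[z<=0]=np.nan
    return w
def colour(p,c):
    h=cv2.cvtColor(p["image"],cv2.COLOR_BGR2HSV)
    H,S,V=[h[...,i].astype(int) for i in range(3)]
    if c=="red": return ((H<6)|(H>172))&(S>150)&(V>60)
    return (H>100)&(H<125)&(S>120)&(V>60)
def bar(p,c,box,zr):
    w=cloud(p);m=colour(p,c);b=np.zeros_like(m);b[box[1]:box[3],box[0]:box[2]]=1
    m&=b&(w[...,2]>zr[0])&(w[...,2]<zr[1])
    pts=w[m]; r=cv2.minAreaRect(pts[:,:2].astype(np.float32))
    d=pts[:,:2]-pts[:,:2].mean(0);_,_,V=np.linalg.svd(d,full_matrices=False)
    return len(pts),pts.mean(0).round(1),np.percentile(pts[:,2],[5,50,95]).round(1),[np.round(a,1) for a in r],np.degrees(np.arctan2(V[0,1],V[0,0])).round(1)
E
python3 - <<'E'
from h import *
p=get_image("top");w=cloud(p)
print("red",bar(p,"red",(280,145,335,210),(60,160)))
print("blue",bar(p,"blue",(160,160,220,220),(60,160)))
o=outline_of(p,"station")[0]["mask"]
w2=w[o];k=(w2[:,2]>80)&(w2[:,2]<100)
r=cv2.minAreaRect(w2[k][:,:2].astype(np.float32));print("rim",k.sum(),r,np.median(w2[k][:,2]))
k=(w2[:,2]>40);r=cv2.minAreaRect(w2[k][:,:2].astype(np.float32));print("all",r)
pt=w[np.array([190,190,190,185]),np.array([295,325,250,310])];print(pt.round(1))
# black pad centroid
g=p["image"].max(2)<40; b=np.zeros_like(g);b[150:225,215:285]=1;g&=b
print("pad",np.nanmean(w[g],0),cv2.minAreaRect(w[g][:,:2].astype(np.float32)))
c=p["image"][90:325,150:430];cv2.imwrite("pics/crop.png",cv2.resize(c,None,fx=2.5,fy=2.5,interpolation=cv2.INTER_CUBIC))
s=get_image("side");print("side red",bar(s,"red",(235,175,285,210),(60,160)))
print("side blue",bar(s,"blue",(225,250,300,290),(60,160)))
E
```

```text
red (91, array([ 586.4, -106.1,  102.7]), array([ 98.2, 102.5, 106.6]), [array([ 586.4, -106.1]), array([69.1,  7.9]), np.float64(7.7)], np.float64(-171.9))
blue (97, array([548.2, 177.1, 102.6]), array([ 99.1, 102.4, 106.2]), [array([548.6, 176.5]), array([69.6,  9.3]), np.float64(8.4)], np.float64(-171.8))
rim 2580 ((566.7769775390625, 35.123016357421875), (154.40328979492188, 431.34930419921875), 7.935774803161621) 91.63025197675046
all ((566.78564453125, 34.898406982421875), (154.49232482910156, 431.8439636230469), 7.916275501251221)
[[ 562.   -78.7   61.7]
 [ 563.  -153.4   57.5]
 [ 561.3   32.9   61.2]
 [ 569.7 -113.5  101. ]]
pad [570.14830984  36.19471906  60.24531274] ((570.975341796875, 36.463340759277344), (109.02598571777344, 108.96743774414062), 7.950730800628662)
side red (174, array([ 589. , -101.2,   98.6]), array([ 91.9,  98.9, 104.5]), [array([ 590.5, -102.3]), array([71.8, 13.4]), np.float64(6.0)], np.float64(-171.5))
side blue (301, array([551.6, 183. ,  99.5]), array([ 92.2, 100.8, 104. ]), [array([550.7, 180.7]), array([72.2, 12.5]), np.float64(7.3)], np.float64(7.6))
```

View pics/crop.png

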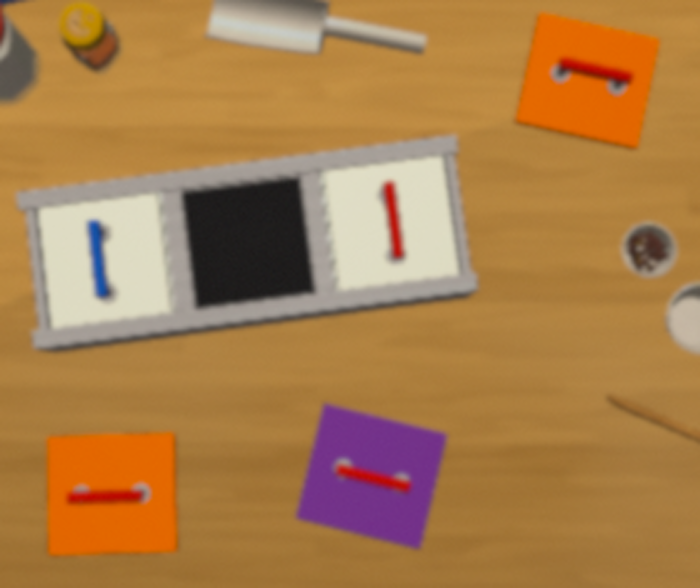

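The white plate at crop (395,220), i.e. top-view (308,178), is the real red hatch. The bar sits within 1 mm of the well centre computed from the station rim (centre 566.8, 35.0, yaw 7.93°). I'll turn to that yaw and approach high.

>>> send_rows --pt "1 0 0 0 0.1155" --pt "1 0 0 0 0.1155" --pt "1 0 0 0 0" --pt "1 0.025 -0.0268 0 0" --pt "1 0.025 -0.0268 0 0" --pt "1 0.025 -0.0268 0 0" --pt "1 0.025 -0.0268 0 0" --pt "1 0.025 -0.0268 0 0" --pt "1 0.025 -0.0268 0 0" --pt "1 0.025 -0.0268 0 0" --pt "1 0.025 -0.0268 0 0" --pt "1 0.025 -0.0268 0 0"

```text
clock: 1.55
eef_pos: [423.4, -336.8, 229.4]
tool_rot: [3.131, 0.005, 0.14]
force: [0.6, -0.1, 0.1]
width: 85.7
```

>>> send_rows --pt "1 0.024 -0.0257 0 0" --pt "1 0.024 -0.0257 0 0" --pt "1 0.024 -0.0257 0 0" --pt "1 0.024 -0.0257 0 0" --pt "1 0.024 -0.0257 0 0" --pt "1 0.024 -0.0257 0 0" --pt "1 0.024 -0.0257 0 0" --pt "1 0.024 -0.0257 0 0" --pt "1 0 0 0.03 0" --pt "1 0 0 0.03 0" --pt "1 0 0 0 0" --pt "1 0 0 0 0"

```text
clock: 2.55
eef_pos: [598.2, -77.1, 168.9]
tool_rot: [3.133, -0.01, 0.201]
force: [-0.4, -0.3, 0.6]
width: 85.5
```

```bash
python3 - <<'E'
from h import *
s=read_state();print(s["eef_pos"],s["tool_rot"],s["force"],s["clock"])
p=get_image("wrist");print(p["tool_from_camera"].round(3).tolist(),p["K"].tolist())
cv2.imwrite("pics/w1.png",p["image"])
q=get_image("side");cv2.imwrite("pics/s1.png",q["image"])
# red bar in wrist -> world
from scipy.spatial.transform import Rotation as Rn
K=p["K"];m=colour(p,"red");z=p["z_map"]
v,u=np.nonzero(m&(z>0));x=(u-K[0,2])/K[0,0];y=(v-K[1,2])/K[1,1];th=np.hypot(x,y);zz=z[v,u]
k=np.tan(th)/np.maximum(th,1e-9)*zz
c=np.stack([x*k,y*k,zz,np.ones_like(zz)],-1)
t=(c@p["tool_from_camera"].T)[:,:3]
w=t@Rn.from_euler("xyz",s["tool_rot"]).as_matrix().T+s["eef_pos"]
sel=(np.hypot(w[:,0]-586,w[:,1]+106)<60)&(w[:,2]>90)
print(sel.sum(),w[sel].mean(0),cv2.minAreaRect(w[sel][:,:2].astype(np.float32)),np.percentile(w[sel][:,2],[5,50,95]))
print("tool frame centre",cv2.minAreaRect(t[sel][:,:2].astype(np.float32)))
E
```

```text
[598.16503065 -77.12706942 168.85971668] [ 3.13315542 -0.01023876  0.20056947] [-0.36905718 -0.34155734  0.57368037] 2.55
[[0.001, -0.951, -0.308, 80.024], [1.0, 0.001, 0.0, -1.376], [0.0, -0.308, 0.951, -143.193], [0.0, 0.0, 0.0, 1.0]] [[325.19226210127806, 0.0, 274.2720278657933], [0.0, 325.19226210127806, 208.87474783997277], [0.0, 0.0, 1.0]]
1472 [ 593.72392332 -103.68853043  103.19408606] ((591.0313720703125, -104.37548065185547), (74.81839752197266, 11.236804008483887), 7.614549160003662) [101.66971812 103.33766243 104.47309688]
tool frame centre ((-13.108551025390625, 24.717552185058594), (74.79793548583984, 11.224516868591309), 3.863734722137451)
```

View pics/w1.png

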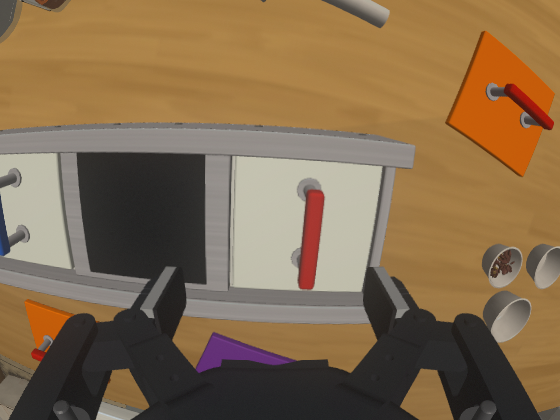

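Wrist view: the red bar is at (312,240), to the right of the jaw midline, so I overshot 28 mm in y and 0.06 rad in yaw. I'll correct before descending.

>>> send_rows --pt "1 0 0 0 0.062" --pt "1 0 0 0 0" --pt "1 -0.007 0.0134 0 0" --pt "1 -0.007 0.0134 0 0" --pt "1 0 0 0.02 0" --pt "1 0 0 0 0" --pt "1 0 0 0 0"

```text
clock: 3.23
eef_pos: [592.4, -114.3, 161.1]
tool_rot: [3.126, -0.028, 0.138]
force: [0.2, -0.6, 0.5]
width: 85.0
```

```bash
cat >> h.py <<'E'
from scipy.spatial.transform import Rotation as Rn
def wbar(tag=None):
    s=read_state();print("tcp",s["eef_pos"].round(1) if hasattr(s["eef_pos"],"round") else s["eef_pos"],np.round(s["tool_rot"],3),np.round(s["force"],1),s["clock"])
    p=get_image("wrist")
    if tag: cv2.imwrite(f"pics/{tag}.png",p["image"])
    K=p["K"];m=colour(p,"red");z=p["z_map"]
    v,u=np.nonzero(m&(z>0));x=(u-K[0,2])/K[0,0];y=(v-K[1,2])/K[1,1];th=np.hypot(x,y);zz=z[v,u]
    k=np.tan(th)/np.maximum(th,1e-9)*zz
    c=np.stack([x*k,y*k,zz,np.ones_like(zz)],-1)
    t=(c@p["tool_from_camera"].T)[:,:3]
    w=t@Rn.from_euler("xyz",s["tool_rot"]).as_matrix().T+s["eef_pos"]
    sel=(np.hypot(t[:,0],t[:,1])<80)&(w[:,2]>90)
    top=sel&(w[:,2]>np.percentile(w[sel][:,2],50)-2)
    print("world",cv2.minAreaRect(w[top][:,:2].astype(np.float32)),np.percentile(w[sel][:,2],[5,50,95]))
    print("tool",cv2.minAreaRect(t[top][:,:2].astype(np.float32)))
    return s,p
E
python3 -c "
from h import *
wbar('w2')"
```

```text
tcp [ 592.4 -114.3  161.1] [ 3.126 -0.028  0.138] [ 0.2 -0.6  0.5] 3.2333
world ((590.8895874023438, -104.41752624511719), (74.65617370605469, 10.725102424621582), 7.579635143280029) [101.90445559 103.33243624 104.44998148]
tool ((-1.8212928771972656, -10.902200698852539), (74.60112762451172, 10.74728012084961), 0.2100377082824707)
```

```bash
python3 - <<'E'
from h import *
for i in range(4):
    s=read_state();print(s["clock"],s["eef_pos"].round(1),s["tool_rot"].round(4),s["qd"].round(3));get_image("top")
E
```

```text
3.2833 [ 592.1 -114.   160.9] [ 3.1267 -0.0269  0.1379] [-0.012  0.004 -0.006  0.002 -0.002  0.001 -0.007]
3.3333 [ 592.2 -113.4  160.8] [ 3.1271 -0.027   0.1382] [-0.012  0.001 -0.009  0.    -0.004 -0.006 -0.003]
3.3833 [ 592.3 -112.9  160.6] [ 3.1273 -0.0271  0.1388] [-0.009  0.007 -0.006  0.001 -0.001 -0.005 -0.003]
3.4333 [ 592.3 -112.6  160.5] [ 3.1275 -0.027   0.139 ] [-0.006  0.005 -0.001  0.002 -0.    -0.004 -0.001]
```

>>> send_rows --pt "1 0 0 0 0"

```text
clock: 3.57
eef_pos: [592.5, -112.0, 160.7]
tool_rot: [3.128, -0.027, 0.14]
force: [-0.3, 0.6, 0.5]
width: 85.5
```

>>> send_rows --pt "1 0 0 0 0" --pt "1 0 0 0 0"

```text
clock: 3.73
eef_pos: [593.0, -111.4, 161.2]
tool_rot: [3.128, -0.028, 0.141]
force: [0.8, 0.2, 0.7]
width: 85.3
```

>>> send_rows --pt "1 0 -0.01 0 0" --pt "1 0 0 0 0"

```text
clock: 3.9
eef_pos: [591.6, -100.4, 161.1]
tool_rot: [3.128, -0.028, 0.141]
force: [0.5, 1.2, -0.6]
width: 85.2
```

>>> send_rows --pt "1 -0.005 0.003 0 0" --pt "1 0 0 0 0" --pt "1 0 0 0.012 0" --pt "1 0 0 0.012 0" --pt "1 0 0 0.012 0" --pt "1 0 0 0.012 0" --pt "1 0 0 0 0" --pt "1 0 0 0 0"

```text
clock: 4.57
eef_pos: [588.0, -105.1, 112.4]
tool_rot: [3.127, -0.03, 0.142]
force: [0.2, 0.6, 0.1]
width: 85.6
```

```bash
python3 -c "
from h import *
wbar('w3')"
```

```text
tcp [ 588.  -105.1  112.4] [ 3.127 -0.03   0.142] [0.2 0.6 0.1] 4.5667
world ((585.7201538085938, -70.79066467285156), (75.00167846679688, 78.92953491210938), 8.123472213745117) [101.7453376  103.36314689 104.41126038]
tool ((2.258098602294922, -33.5787353515625), (74.96776580810547, 77.29043579101562), 0.013925451785326004)
```

View pics/w3.png

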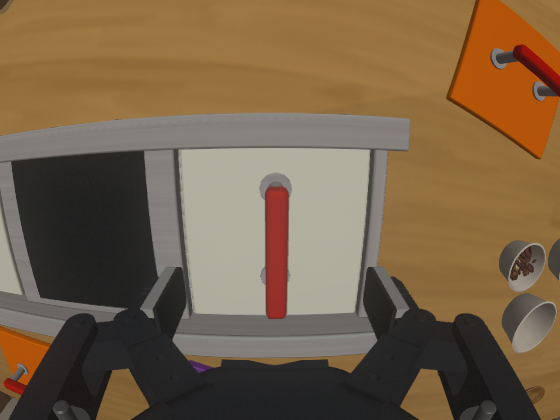

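The bar at column 277 is centred between the pads (mid about 276). Descending to about 78 mm, then closing.

>>> send_rows --pt "1 0 0 0.0115 0" --pt "1 0 0 0.0115 0" --pt "1 0 0 0.0115 0" --pt "1 0 0 0 0" --pt "1 0 0 0 0"

```text
clock: 5.03
eef_pos: [590.4, -105.9, 76.3]
tool_rot: [3.126, -0.033, 0.142]
force: [1.0, 0.5, -0.1]
width: 85.3
```

>>> send_rows --pt "-1 0 0 0 0" --pt "-1 0 0 0 0" --pt "-1 0 0 0 0" --pt "-1 0 0 0 0" --pt "-1 0 0 0 0" --pt "-1 0 0 0 0" --pt "-1 0 0 0 0" --pt "-1 0 0 0 0"

```text
clock: 5.7
eef_pos: [590.9, -106.0, 77.1]
tool_rot: [3.125, -0.034, 0.142]
force: [0.8, 0.6, -2.2]
width: 10.8
```

```bash
python3 -c "
from h import *
s=read_state();print(s['eef_pos'],s['tool_rot'],s['force'],s['torque'],s['width'])
cv2.imwrite('pics/w4.png',get_image('wrist')['image'])"
```

```text
[ 590.92927905 -105.95529779   77.14525094] [ 3.12540566 -0.03412651  0.14175172] [ 0.82189     0.55632772 -2.20866857] [ 0.07996693 -0.08562731 -0.04783334] 10.773094149784967
```

View pics/w4.png

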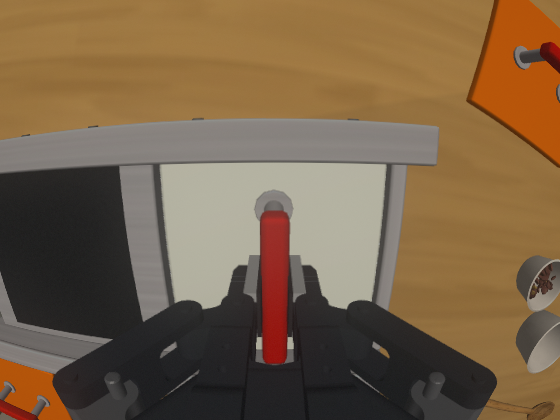

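Gripped (width 10.8 on the 12 mm bar). Lifting.

>>> send_rows --pt "-1 0 0 -0.006 0" --pt "-1 0 0 -0.006 0" --pt "-1 0 0 -0.006 0" --pt "-1 0 0 0 0" --pt "-1 0 0 0 0"

```text
clock: 6.17
eef_pos: [588.4, -105.3, 95.7]
tool_rot: [3.127, -0.03, 0.142]
force: [0.4, 0.3, -4.2]
width: 11.1
```

>>> send_rows --pt "-1 0.0002 -0.008 0 0" --pt "-1 0.0002 -0.01 0 0" --pt "-1 0.0002 -0.01 0 0" --pt "-1 0.0002 -0.01 0 0" --pt "-1 0.0002 -0.008 0 0" --pt "-1 0 0 0 0" --pt "-1 0 0 0 0"

```text
clock: 6.75
eef_pos: [581.4, -51.9, 94.3]
tool_rot: [3.129, -0.029, 0.145]
force: [0.2, -0.7, -4.1]
width: 10.7
```

```bash
cat >> h.py <<'E'
def st(p):
    a=0.1384;d=np.array(p[:2])-[566.8,35.0]
    return np.round([d[0]*np.cos(a)+d[1]*np.sin(a),-d[0]*np.sin(a)+d[1]*np.cos(a)],1)
E
python3 -c "
from h import *
s=read_state();print(s['eef_pos'],st(s['eef_pos']),s['tool_rot'],s['force'],s['torque'],s['width'])
q=get_image('side')['image'][150:350,180:340];cv2.imwrite('pics/s5.png',cv2.resize(q,None,fx=3,fy=3,interpolation=2))"
```

```text
[581.38315744 -51.87125396  94.31262868] [  2.5 -88.1] [ 3.12857314 -0.02879003  0.14531168] [ 0.19575111 -0.69885633 -4.08301097] [-0.03210817  0.0388245  -0.03054242] 10.74766540388995
```

View pics/s5.png

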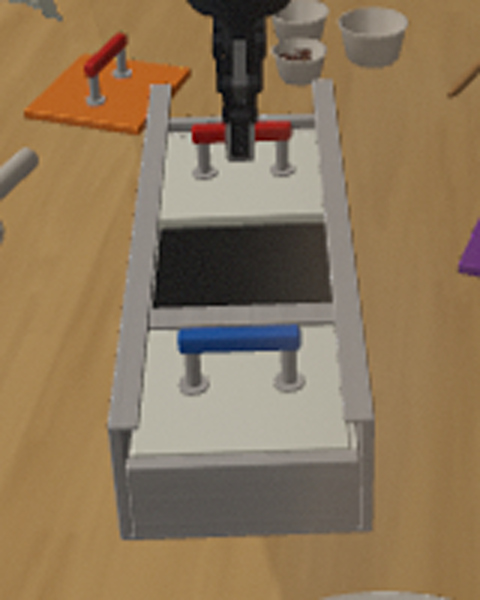

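The hatch rides level in the channels, under the lips and above the deck. Continuing the slide with small height and yaw trims.

>>> send_rows --pt "-1 0 0 -0.0015 0.005" --pt "-1 0 -0.008 0 0" --pt "-1 0 -0.01 -0.0003 0" --pt "-1 0 -0.01 -0.0003 0" --pt "-1 0 -0.01 -0.0003 0" --pt "-1 0 -0.01 -0.0003 0" --pt "-1 0 -0.008 0 0" --pt "-1 0 0 0 0" --pt "-1 0 0 0 0"

```text
clock: 7.55
eef_pos: [572.8, 9.8, 96.5]
tool_rot: [3.129, -0.029, 0.14]
force: [-0.2, -0.6, -3.0]
width: 11.3
```

```bash
python3 -c "
from h import *
s=read_state();print(st(s['eef_pos']),s['tool_rot'],s['force'],s['torque'])
"
```

```text
[  2.5 -25.8] [ 3.12911961 -0.02926671  0.13951802] [-0.18193452 -0.58421362 -2.96136283] [-0.04179714  0.06648105 -0.00206974]
```

>>> send_rows --pt "-1 0 -0.006 0 0.001" --pt "-1 0 -0.008 0 0" --pt "-1 0 -0.007 0 0" --pt "-1 0 -0.003 0 0" --pt "-1 0 0 0 0" --pt "-1 0 0 0 0"

```text
clock: 8.05
eef_pos: [569.4, 35.3, 96.1]
tool_rot: [3.129, -0.029, 0.137]
force: [-0.3, -0.6, -3.7]
width: 10.8
```

```bash
python3 -c "
from h import *
s=read_state();print(st(s['eef_pos']),s['tool_rot'],s['force'],s['torque'])
p=get_image('top');w=cloud(p)
q=get_image('side');cv2.imwrite('pics/s6.png',cv2.resize(q['image'][150:350,180:340],None,fx=3,fy=3,interpolation=2))
wh=(q['image'].min(2)>130)&(cv2.cvtColor(q['image'],40)[...,1]>10)
ws=cloud(q);L=np.stack([(ws[...,0]-566.8)*.9905+(ws[...,1]-35)*.138,-(ws[...,0]-566.8)*.138+(ws[...,1]-35)*.9905,ws[...,2]],-1)
k=(abs(L[...,0])<55)&(abs(L[...,1])<75)&(L[...,2]>64)&(L[...,2]<86)
P=L[k];print(len(P),np.percentile(P,[1,50,99],axis=0).round(1))
A=np.c_[P[:,:2],np.ones(len(P))];print(np.linalg.lstsq(A,P[:,2],rcond=None)[0])
"
```

```text
[ 2.6 -0. ] [ 3.12850602 -0.02943131  0.1374212 ] [-0.26723447 -0.6425656  -3.70224095] [-0.01041421  0.04093361 -0.00221047]
1476 [[-54.2 -52.5  71. ]
 [ -1.6  23.1  79.2]
 [ 53.9  61.5  83.4]]
[-3.62625684e-03 -2.91953935e-02  7.94481082e+01]
```

View pics/s6.png

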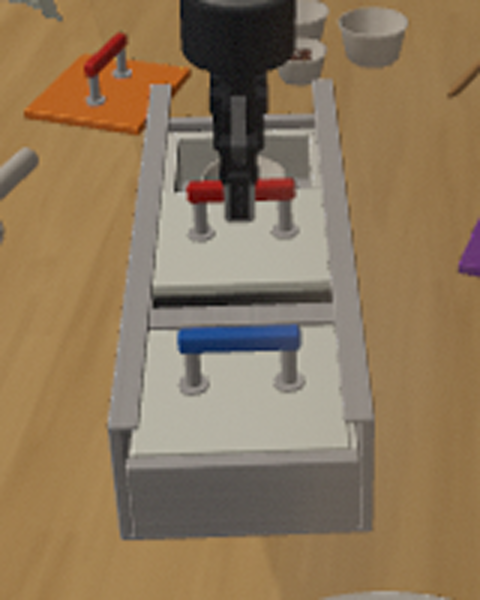

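The plate is over the black pad with its front edge about 60 mm from the middle. The red well shows open behind it. Lowering about 9 mm.

>>> send_rows --pt "-1 0 0 0.003 0" --pt "-1 0 0 0.003 0" --pt "-1 0 0 0 0" --pt "-1 0 0 0 0"

```text
clock: 8.48
eef_pos: [569.8, 33.2, 89.5]
tool_rot: [3.128, -0.03, 0.135]
force: [-0.3, -0.2, -4.0]
width: 10.8
```

>>> send_rows --pt "-1 0 0 0.001 0" --pt "-1 0 0 0 0"

```text
clock: 8.65
eef_pos: [569.7, 32.7, 88.2]
tool_rot: [3.127, -0.029, 0.134]
force: [0.2, -0.4, -4.4]
width: 11.0
```

>>> send_rows --pt "-1 0 -0.002 0 -0.003" --pt "-1 0 0 0 0" --pt "-1 0 0 0.001 0" --pt "-1 0 0 0 0"

```text
clock: 8.98
eef_pos: [569.8, 34.7, 87.3]
tool_rot: [3.127, -0.03, 0.137]
force: [0.3, 0.4, -3.4]
width: 11.4
```

>>> send_rows --pt "-1 0 0 0.001 0" --pt "-1 0 0 0 0"

```text
clock: 9.15
eef_pos: [570.0, 34.7, 87.3]
tool_rot: [3.127, -0.03, 0.137]
force: [0.3, 0.9, -4.0]
width: 11.2
```

>>> send_rows --pt "-1 0 0 0.0015 0" --pt "-1 0 0 0 0"

```text
clock: 9.32
eef_pos: [570.2, 34.8, 87.4]
tool_rot: [3.127, -0.031, 0.137]
force: [0.1, -0.1, -3.3]
width: 11.0
```

>>> send_rows --pt "-1 0 0 0.001 0" --pt "-1 0 0 0 0"

```text
clock: 9.48
eef_pos: [570.5, 34.8, 87.1]
tool_rot: [3.127, -0.032, 0.137]
force: [0.1, 0.8, -2.8]
width: 11.2
```

```bash
cat > chk.py <<'E'
from h import *
import sys
s=read_state();print(s["clock"],s["eef_pos"].round(1),st(s['eef_pos']),s['tool_rot'].round(3),s['force'].round(1),s['torque'].round(2),s['width'])
q=get_image('side');cv2.imwrite(f'pics/{sys.argv[1]}.png',cv2.resize(q['image'][150:350,180:340],None,fx=3,fy=3,interpolation=2))
ws=cloud(q);L=np.stack([(ws[...,0]-566.8)*.9905+(ws[...,1]-35)*.138,-(ws[...,0]-566.8)*.138+(ws[...,1]-35)*.9905,ws[...,2]],-1)
wh=q['image'].min(2)>110
k=wh&(abs(L[...,0])<50)&(abs(L[...,1]-35)<20)&(L[...,2]>55)&(L[...,2]<86)
P=L[k];print(len(P),np.percentile(P,[1,50,99],axis=0).round(1))
A=np.c_[P[:,:2],np.ones(len(P))];print("fit",np.linalg.lstsq(A,P[:,2],rcond=None)[0])
k=wh&(abs(L[...,0])<50)&(abs(L[...,1]-145)<15)&(L[...,2]>50)&(L[...,2]<86)
P=L[k];print("blue plate",np.median(P[:,2]))
E
python3 chk.py s7
```

```text
9.4833 [570.5  34.8  87.1] [ 3.7 -0.7] [ 3.127 -0.032  0.137] [ 0.1  0.8 -2.8] [ 0.15  0.15 -0.  ] 11.22767213539747
523 [[-48.6  15.5  68.2]
 [  0.7  35.3  70.3]
 [ 48.7  54.6  72.4]]
fit [-1.40755549e-04  3.30897337e-04  7.02835045e+01]
blue plate 60.36926932052131
```

View pics/s7.png

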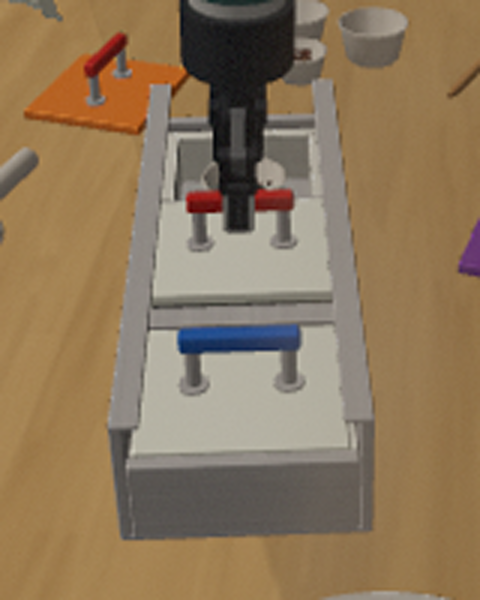

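The plate top is at 70.3 mm (deck 60 plus 10) and flat within noise, so it is resting on the pad. Releasing.

>>> send_rows --pt "1 0 0 0 0" --pt "1 0 0 0 0" --pt "1 0 0 0 0" --pt "1 0 0 0 0" --pt "1 0 0 0 0" --pt "1 0 0 0 0" --pt "1 0 0 0 0"

```text
clock: 10.12
eef_pos: [572.3, 34.9, 87.0]
tool_rot: [3.127, -0.035, 0.137]
force: [-1.2, -0.6, 0.6]
width: 85.3
```

```bash
python3 chk.py s8;python3 -c "
from h import *
cv2.imwrite('pics/w8.png',get_image('wrist')['image'])"
```

```text
10.1167 [572.3  34.9  87. ] [ 5.5 -0.8] [ 3.127 -0.035  0.137] [-1.2 -0.6  0.6] [ 0.01  0.05 -0.03] 85.29689489229078
526 [[-49.   15.3  68.1]
 [  0.7  35.2  70.3]
 [ 48.8  54.4  72.5]]
fit [-8.42936945e-04 -4.68528631e-03  7.04293105e+01]
blue plate 60.447828779666594
```

View pics/w8.png

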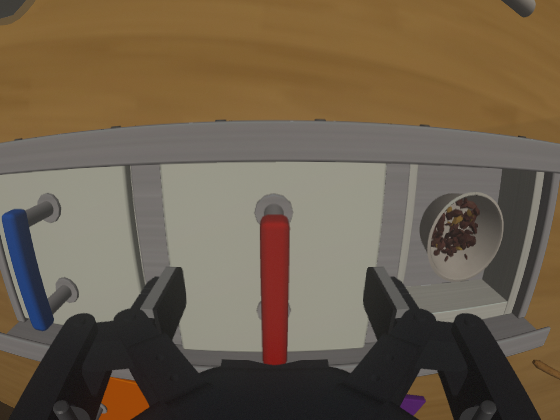

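The jaws are open and clear of the bar (275,290), and the well at (465,235) is open. Retreating up.

>>> send_rows --pt "1 0 0 -0.01 0" --pt "1 0 0 -0.015 0" --pt "1 0 0 -0.02 0" --pt "1 0 0 -0.025 0" --pt "1 0 0 -0.025 0" --pt "1 0 0 -0.025 0" --pt "1 0 0 -0.025 0" --pt "1 0 0 0 0" --pt "1 0 0 0 0" --pt "1 0 0 0 0"

```text
clock: 11.05
eef_pos: [565.8, 36.0, 243.9]
tool_rot: [3.127, -0.037, 0.137]
force: [0.2, -0.1, 0.9]
width: 85.5
```

```bash
python3 chk.py s9;python3 -c "
from h import *
p=get_image('wrist');cv2.imwrite('pics/w9.png',p['image'])
wbar()
q=get_image('side');r=bar(q,'red',(225,180,300,230),(85,130));print(r,st(r[3][0]))
print(bar(q,'blue',(225,250,300,290),(60,160)),read_state()['qd'].round(3))"
```

```text
11.05 [565.8  36.  243.9] [-0.8  1.2] [ 3.127 -0.037  0.137] [ 0.2 -0.1  0.9] [ 0.03  0.11 -0.02] 85.51046668841512
530 [[-49.   15.5  68.1]
 [  0.7  35.9  70.3]
 [ 48.8  54.8  72.6]]
fit [-7.92868365e-04 -1.71077852e-03  7.03940809e+01]
blue plate 60.4731722025953
tcp [565.1  36.  242.7] [ 3.127 -0.034  0.137] [ 0.5  0.2 -0.6] 11.15
world ((571.1297607421875, 29.10822868347168), (73.54403686523438, 25.363332748413086), 7.607393264770508) [111.79060552 113.41882321 114.6637055 ]
tool ((0.5812416076660156, 7.303390026092529), (73.50088500976562, 28.3675537109375), 0.1918124556541443)
(238, array([570. ,  39.3, 109.1]), array([102.2, 110.1, 114.1]), [array([570.1,  37.3]), array([72. , 14.1]), np.float64(8.5)], np.float64(-172.5)) [3.6 1.8]
(292, array([553.1, 183.2,  99.5]), array([ 92.2, 100.9, 104.1]), [array([550.7, 181.9]), array([72.2, 12. ]), np.float64(4.9)], np.float64(-172.6)) [-0.     0.004 -0.001 -0.002  0.     0.001 -0.001]
```

View pics/s9.png

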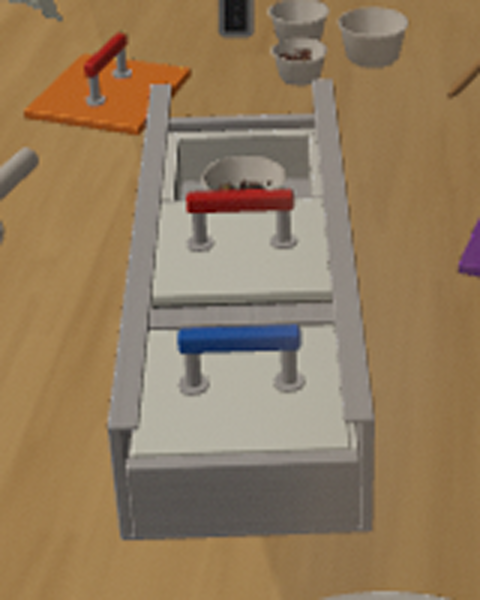

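View pics/w9.png

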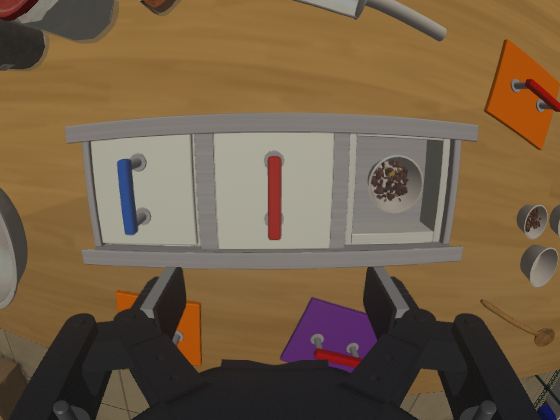

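The red hatch lies flat on the middle deck, covering the pad, with equal deck strips at columns 205 and 341. The red well is open, the blue hatch is seated and the arm is clear.

```bash
python3 -c "
from cell import *
print(finish_job())"
```

```text
the job is handed in; nothing more can be done
None
```

I lifted the red-handled hatch about 18 mm out of its recess, slid it under the channel lips to the middle, set it flat on the black pad and let go. The arm then backed off to 244 mm height, and I handed the job in at about 11 s of the 32 s allowed.

**Last checks:**
- **Red hatch:** its plate top reads 70.3 mm (deck 60 plus plate 10) and is flat within noise. In the wrist view it covers the pad, with equal strips of deck on both sides.
- **Red well:** it is open, and the cup inside is visible.
- **Blue hatch:** it is still seated, with its plate top level with the deck at about 60.4 mm.
- **Forces:** in the readings at the end of each move, the wrist force never passed about 5 N.

**Disagreements:**
- **Along y:** the wrist-camera fit put the bar about 5 mm off centre. That fit was spoiled by stray pixels. The side view put it 1.8 mm off and the TCP at release 0.8 mm off, so I trusted those.
- **In x:** the side view puts the hatch about 3.6 mm off the middle. That is within the roughly 4 mm of play in the channel.
- **Tool tilt:** the tool drifted about 2° off vertical during the work, but the plate still ended flat.

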